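# Change over the marker sets

## Robot

A 6-joint arm with a two-finger parallel gripper is mounted at the origin on the work surface. World frame = base frame: x ahead of the robot, y to its left, z up, the work surface at z = 0. Lengths are in mm, angles in rad, forces in N, time in s.
With the tool pointing down it reaches from about 350 to 775 mm from the base axis. Payload 7.3 kg.
Tool frame: the origin (TCP) lies at the very end of the fingers, on their centre line; the grasp point (between the pads) lies bot.grip_point_offset behind it (bot.grip_point_offset is the distance from the TCP to the grasp point, in mm); z points along the fingers, y is the line along which they close (so a half turn about z gives the same grasp; the last joint's range is limited). The gripper opens to 92 mm and grips with 3 to 60 N. Pads are 19 mm wide; open, the fingers measure 130 mm over their backs; the gripper's body (75 mm by 190 mm) begins 47 mm behind the grasp point.
Start: joints at [-1.452, 0.342, 1.524, -0, 1.275, -0.146], TCP at [137.423, -506.715, 226.741] pointing down, gripper open.
Joint ranges: [-2.53, 2.53], [-0.77, 2.02], [0.04, 2.7], [-1, 4.14], [0.28, 2.66], [-3.11, 3.11]. Speed limits (rad/s): [2.57, 2.57, 3.14, 3.14, 3.14, 3.14].

## Interface

Orientations are given as [roll, pitch, yaw] about the fixed x, y, z axes, in that order (R = Rz(yaw) Ry(pitch) Rx(roll)).
In Python, from plant import bot gives the robot as it stands. The module is installed in compiled form; this text tells all that it offers.
- The arm moves only by the tool carry_out, never from a script. Its argument "plan" is a list of rows, each an object of numbers: "tx", "ty", "tz": the shift along the world's x, y, z in mm; "rx", "ry", "rz": the turn, a rotation vector about the world's x, y, z in rad. A call has 1 to 12 rows; each row shifts and turns the commanded pose from where the row before left it; what a row does not reach is not made up. A row lasts 1/10 s, in which the tool goes at most 50 mm and 8.59 degrees, less where a joint would pass 70% of its speed; a pose out of reach is approached as far as the arm can. A call with a gripper value outside its range is refused whole. "gripper" is the closure, from 0 (fully open) to 1 (shut), set as the call begins (left out, the last holds). The fingers move at their own pace and stop on an object; the grip force is fixed at half the most. Time passes only in rows, so rows that do not move let the fingers close. It gives the time, the measured TCP pose, the force, the opening and the grip force at its end, in the units of the state.
- bot.get_obs(): the state, without advancing time (a new reading comes with each control period).
- bot.capture(name): name is "scene" or "top"; returns the picture (384x512x3 uint8, red, green, blue); there is no depth.
- bot.camera_model(name): a dict with "camera_matrix" (3x3 intrinsics, pixels), "dist" ([k1, k2, p1, p2, k3] as OpenCV has them; the pictures are not rectified), "R" (3x3) and "t" (3): a world point X has camera coordinates R X + t. Camera axes: x right, y down, z forward; pixel columns grow to the right and rows downward; lengths in mm; the calibration is good to about 2 mm. A picture is of the moment at which its call begins. camera_model takes no time and is no camera call.
- bot.close_job(): hands the job in; it is judged then, once.
The state is a dict: "time": time; "joint_positions": joint angles; "dq": joint speeds; "tau": joint torques, N m; "tool_pos": TCP position; "tcp_rot": TCP orientation; "contact_force": force on the tool from outside, world axes, zero at the start; "moment": the same for the moment, N m; "grip_width": finger opening in mm; "finger_force": force on a finger pad.
Only numpy, scipy, OpenCV 4.12 (cv2) and the standard library are available. Lean on these libraries where they do the work, as an engineer would, in place of code of your own. Each camera call takes 0.05 s, during which the arm holds its last target. There are 200 camera calls.

## Task

The craft stall is changing marker sets. Gently slide the marker case that sticks out of the open cabinet fully home, then shut that cabinet's door until its roller catch snaps, without ramming it, and only then pull the other cabinet's door open past its catch and leave it standing wide open. Leave the other things on the table and on the cabinets where they are.

Things in the scene. Friction and masses are not known exactly. Their poses are not given: they have to be found in the camera images.
- cab_a: Open cabinet holding the marker case: low grey bottomless carcass fixed to the table, 160 deep (x) x 140 wide (y) x 100 high, walls 8; 5 mm clear roof on top, set back so that the front 40 mm are open above. Origin: centre of underside. Door side is its own -x side, front plane at x = -80 mm; inner face of back wall at x = +72 mm. It may stand left or right of cab_b.
- cab_b: The other cabinet, built like cab_a, empty, its door shut and held by its catch at the start. Same frame.
- door_a (a joint): Angle of cab_a's door, rad; grows opening towards the robot, to 2.0; starts at 1.5 to 1.85. Panel 140 wide, top at 100 mm, 12 thick. Shuts counterclockwise from above. Catch and stop are set together at an unknown depth: it rests shut at s = 0 to 0.065. The roller meets it near s+0.09 and resists with up to 12 N at the handle; below s+0.02 it snaps shut by itself; the stop at s is hard.
- door_a_hinge (a point): Point on door_a's vertical hinge axis, 64 mm above the table, at cabinet x = -88, y = +70 mm (the cabinet's +y side); the panel's middle plane passes through the axis and runs from it to the cabinet's -y when shut.
- door_a_handle (a point): Middle of the upright of door_a's steel bar handle: round bar 10 thick, 36 to 92 mm above the table, its axis 35 mm off the door's outer face and 112 mm from the hinge along the panel (at door x = -41, y = -112 from the hinge); this point is 64 mm up. Axes are the door's: outer face to -x, y along the panel towards the hinge, z up; equal to the cabinet's when shut.
- door_b (a joint): Angle of cab_b's door, same door, meaning and direction as door_a; starts shut at 0, held by its catch, which takes about 6 N at the handle to pull through and has let go by 0.1 rad; then it swings freely, to 2.0, and stays where it is left.
- door_b_hinge (a point): Point on the hinge axis of door_b, 64 mm above the table.
- door_b_handle (a point): Middle of the upright bar of door_b's handle, as for door_a.
- case_mid (a point): Centre of the marker case: loose grey tray with markers lying in it, 148 long (x) x 116 wide, 46 high, white front plate (-x side) 60 high, about 0.5 kg. Stands on the table in cab_a, 4 mm play each side, sticking out 28 to 48 mm at first. Point 30 mm up. Axes as the cabinet's. Fully home it touches the back wall, centre at cabinet x = -2 mm, front 4 mm inside the cabinet's front plane.
- case_front (a point): Middle of the outer face of the case's front plate, 45 mm above the table, 74 mm in front of the case's centre. The case takes some 2 to 8 N to slide; its back wall is hard, and pressing it against that with more than 18 N is ramming.
- ink_bottle: Small bottle, 32 across, 55 high, on the roof of cab_a towards its back. Leave alone. Origin: centre of its underside (so for all below).
- cleaner_jar: Small jar, 36 across, 50 high, on the roof of cab_b towards its back. Leave alone.
- spray_can: Upright metal can, 52 across, 150 high, standing between or behind the cabinets. Leave alone.
- pen_box: Clear box of upright pens, 90 x 70, 140 high with its pens. Leave alone.
- cap_cup: Small clear cup, 44 across, 30 high. Leave alone.
- airbrush: Airbrush lying on a small black rest, 140 long, 26 high. Leave alone.
- buffer_a: Black rubber stop of cab_a's catch, 10 mm, behind the free edge of door_a near the top: the shut door rests on it. It sits with the roller inside the -y wall, its centre 82 mm above this origin. The catch alone holds the door on it with about 5 N; more than 12 N on it is ramming: once the push gives way over the roller, stop pushing.
Things that resemble listed ones, but are neither listed nor needed, are in the scene too. What is shaped like the part that bears case_mid but red or turquoise is not meant.

How it is judged:
By the outcome, as a careful person would: the job done as asked, in the order asked, and still so for the second after the job is handed in, with the robot touching nothing.
It also fails if it takes over 72 s, if anything falls off the work surface, if the arm or the gripper's body presses on something with over 40 N, if the wrist force passes 120 N, or if a joint passes its speed limit or range.

## Working session

There is one attempt and no reset: what is moved stays moved. The work goes in short steps, Python scripts to look and compute and a tool call to move; the robot and the scene stay as the last step left them, time stands still between calls to the robot, and variables do not carry over. Pictures are saved under pics/ and viewed, at most 10 in all, crops included, and the job is handed in when it is done.

Besides the shell and the picture viewer there is one more tool, called after "Call:" by a JSON object that holds its "name" and its "arguments". carry_out: Moves the arm, as the interface text tells. Its arguments: {"type":"object","properties":{"plan":{"type":"array"},"gripper":{"type":"number"}},"required":["plan"]}

```bash
mkdir -p pics
python3 - <<'E'
from plant import bot
import cv2
for n in("scene","top"):
    cv2.imwrite(f"pics/{n}0.png",cv2.resize(bot.capture(n)[:,:,::-1],(800,600),interpolation=cv2.INTER_CUBIC))
    m=bot.camera_model(n);print(n,m)
print(bot.grip_point_offset,bot.get_obs())
E
```

```text
scene {'camera_matrix': array([[379.5998389 ,   0.        , 249.75930541],
       [  0.        , 379.5998389 , 190.08223222],
       [  0.        ,   0.        ,   1.        ]]), 'dist': array([-0.00691373,  0.        ,  0.        ,  0.        ,  0.        ]), 'R': array([[-0.18202573,  0.98325571,  0.00865069],
       [ 0.83018459,  0.15839102, -0.53451458],
       [-0.5269347 , -0.09011374, -0.84511498]]), 't': array([  89.38280233, -432.64159953, 1375.51693324])}
top {'camera_matrix': array([[407.39305502,   0.        , 258.37183654],
       [  0.        , 407.39305502, 194.33531857],
       [  0.        ,   0.        ,   1.        ]]), 'dist': array([-0.06076354,  0.        ,  0.        ,  0.        ,  0.        ]), 'R': array([[ 0.00495795, -0.9998336 , -0.01755524],
       [-0.99440816, -0.00307761, -0.1055601 ],
       [ 0.10548851,  0.01798043, -0.99425795]]), 't': array([   6.93833753,  590.88378364, 1311.34198692])}
18.8 {'time': 0.1, 'joint_positions': array([-1.45198745e+00,  3.42642567e-01,  1.52492450e+00,  1.60704526e-05,
        1.27539570e+00, -1.45988280e-01]), 'dq': array([-0.00133015, -0.000689  , -0.00110826,  0.00138329, -0.0003131 ,
       -0.00190563]), 'tau': array([ 4.04111879e-04, -4.32005095e+01, -2.44693315e+01,  7.19221216e-02,
        5.26156963e-02, -4.45840988e-05]), 'tool_pos': array([ 137.38830963, -506.3285689 ,  226.11884979]), 'tcp_rot': array([-3.14023935e+00, -2.14514740e-04,  2.64792320e-01]), 'contact_force': array([-0.2675269 , -0.09196592,  0.58997849]), 'moment': array([-0.02529629, -0.01930033,  0.00600704]), 'finger_force': 0.0, 'grip_width': 92.01345684279958}
```

View pics/scene0.png

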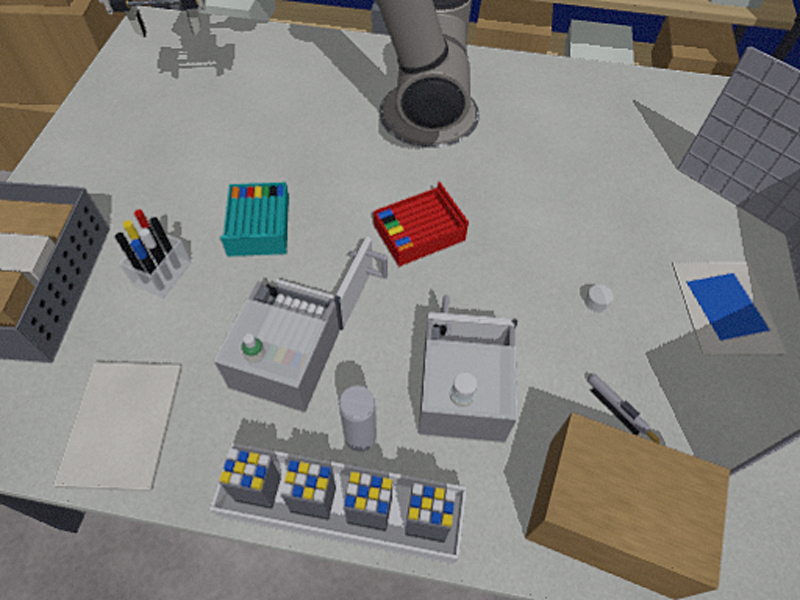

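View pics/top0.png

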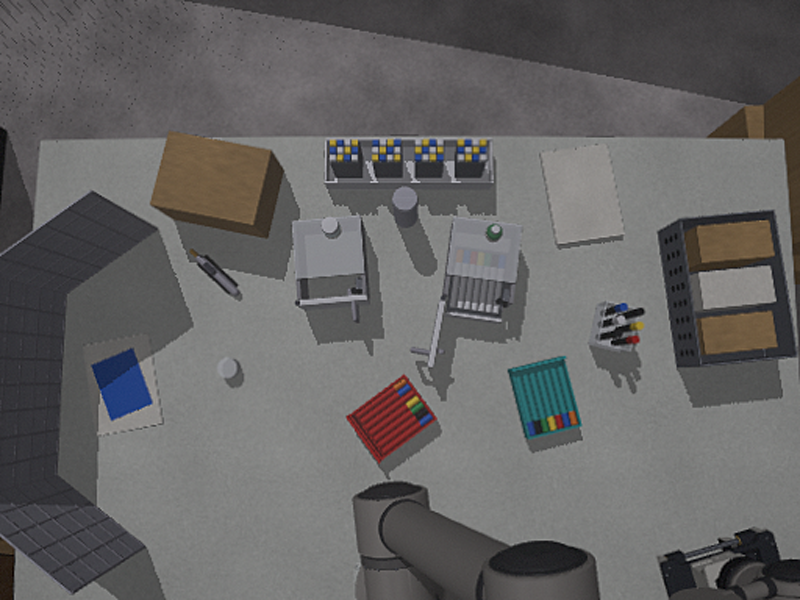

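The scene view shows the open cabinet at (280,340) with the white marker case, door swung open at (355,285), and the shut cabinet at (470,375). In the top view they are at (480,265) and (330,260). Candidates for the case are grey/white at top (478,285), red at (392,418), and turquoise at (545,398). I choose the grey one, which sits inside the open cabinet. Next I check it in close crops.

Run:
```python
from plant import bot
import cv2
for n,(x0,x1,y0,y1),s in(("top",(175,350,125,250),4.5),("scene",(135,335,140,290),4)):
    im=bot.capture(n)[y0:y1,x0:x1,::-1]
    cv2.imwrite(f"pics/{n}1.png",cv2.resize(im,None,fx=s,fy=s,interpolation=cv2.INTER_CUBIC))
```

```text
(no output)
```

View pics/top1.png

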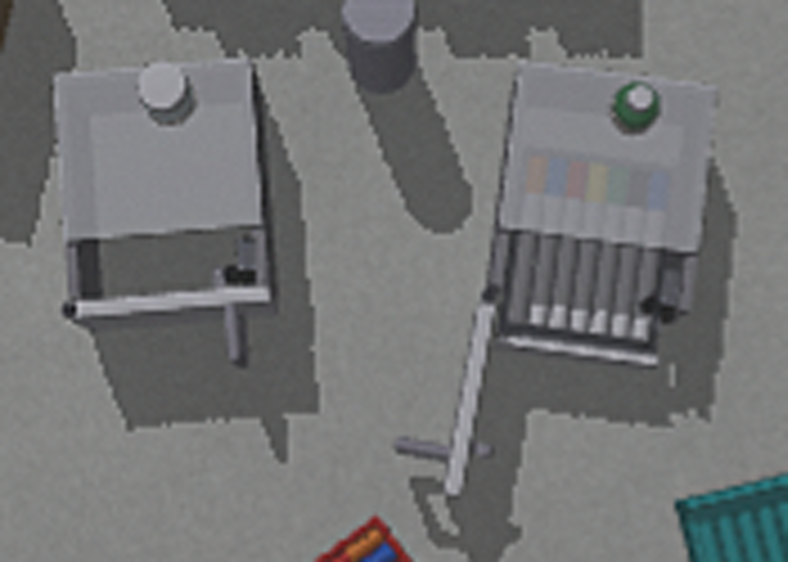

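View pics/scene1.png

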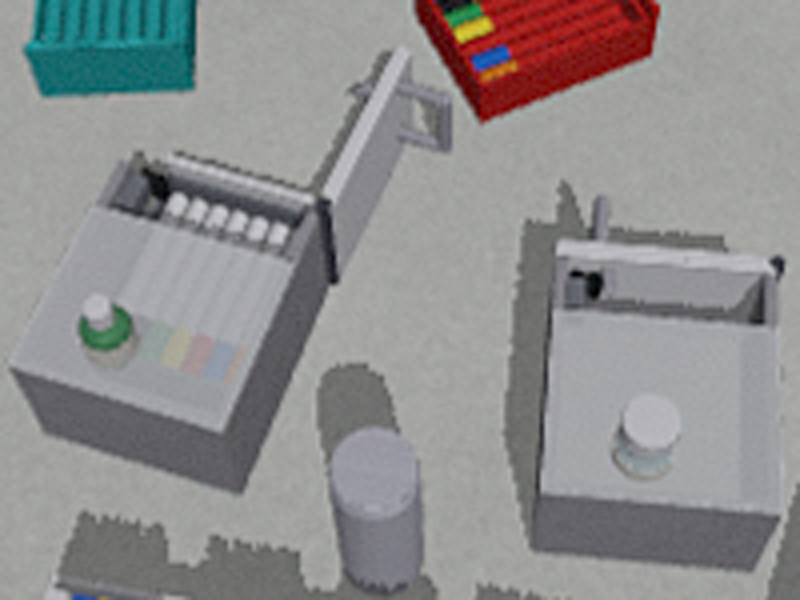

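The crops confirm that the grey tray with the white front plate, at top crop (580,350), is in cab_a, whose hinge is at (490,295). Cab_a's handle upright is at (400,443). Cab_b's hinge is at (70,310) and its handle at (238,362). I fit the poses jointly from both views.

```bash
cat > h.py <<'E'
import numpy as np,cv2
from plant import bot
from scipy.optimize import least_squares
M={n:bot.camera_model(n) for n in("top","scene")}
def proj(n,X):
    m=M[n];return cv2.projectPoints(np.array(X,float).reshape(-1,3),cv2.Rodrigues(m["R"])[0],m["t"],m["camera_matrix"],m["dist"])[0][:,0]
def T(c):return 175+(np.array(c)+.5)/4.5-.5+np.array([0,-50])
def S(c):return (np.array(c)+.5)/4-.5+np.array([135,140])
def pts(p):   # x,y,yaw,door,case centre x, roof z
    x,y,a,d,c,zr=p
    R=lambda a:np.array([[np.cos(a),-np.sin(a)],[np.sin(a),np.cos(a)]])
    W=lambda q:np.r_[np.array([x,y])+R(a)@q[:2],q[2]]
    D=lambda q:W(np.r_[np.array([-88,70])+R(-d)@np.array(q[:2]),q[2]])
    return {"rl":W([80,70,zr]),"rr":W([80,-70,zr]),"fl":W([-40,70,zr]),"fr":W([-40,-70,zr]),"wr":W([-80,-70,100]),
    "bl":W([80,70,0]),"br":W([80,-70,0]),"hi":W([-88,70,100]),"de":D([-6,-140,100]),"de2":D([6,-140,100]),"ha":D([-41,-112,92]),"h64":D([-41,-112,64]),
    "hb":D([-41,-112,36]),"pl":W([c-74,58,60]),"pr":W([c-74,-58,60]),"cf":W([c-74,0,45])}
def tri(a,b):
    f=lambda X:np.r_[proj("top",X)[0]-a,proj("scene",X)[0]-b]
    r=least_squares(f,[550,0,60]);return r.x,abs(r.fun).max()
E
cat > fit.py <<'E'
from h import *
A={"rl":((518,65),(222,432)),"rr":((717,88),(13,367)),"fl":((499,228),(293,262)),"fr":((697,251),(100,207)),"wr":((690,312),(125,160)),
"bl":(None,(242,492)),"br":(None,(48,434)),"hi":((490,295),(324,203)),"ha":((400,444),(448,95)),"hb":(None,(445,150)),"pl":((500,341),(316,200)),"pr":((657,360),(173,157))}
B={"rl":((56,74),(779,513)),"rr":((253,62),(541,497)),"fl":((67,240),(775,327)),"fr":((262,226),(553,315)),
"bl":(None,(752,568)),"br":(None,(533,551)),"hi":((70,310),(777,264)),"ha":((238,362),(601,200))}
for nm,C,p0,k in(("a",A,[600,-100,-.1,1.6,-40,100],0),("b",B,[600,130,.1,0,-2,100],1)):
    def f(p):
        P=pts(p);o=[]
        for q,(t,s) in C.items():
            if t:o+=list(proj("top",P[q])[0]-(T(t)+[0,50+0-0]) )
            if s:o+=list(proj("scene",P[q])[0]-S(s))
        return np.array(o)
    r=least_squares(f,p0,loss="soft_l1")
    print(nm,np.round(r.x,3),"rms",np.sqrt((f(r.x)**2).mean()).round(2));e=f(r.x).reshape(-1,2);i=0
    for q,(t,s) in C.items():
        n=(t is not None)+(s is not None);print(q,np.round(e[i:i+n],1).tolist(),end=" ");i+=n
    print()
    P=pts(r.x)
    for q in("hi","ha","h64","cf","wr","de","pl","pr"):print(q,np.round(P[q]))
    for q in("rl","hi","ha","pl","pr"):
        if q in C:x,er=tri(T(C[q][0])+[0,50],S(C[q][1]));print(" tri",q,np.round(x),round(er,2))
E
sed -i 's/def T(c):.*/def T(c):return (np.array(c)+.5)\/4.5-.5+np.array([175,75])/' h.py
python3 fit.py
```

```text
a [ 676.182 -150.962   31.285    7.908  -39.128   95.226] rms 0.78
rl [[0.4, -1.0], [0.9, 0.1]] rr [[-0.2, -0.4], [-0.2, -0.4]] fl [[-0.2, -0.3], [1.5, 0.9]] fr [[-0.1, 0.5], [-0.7, -0.1]] wr [[0.2, -0.7], [-0.8, -1.5]] bl [[0.4, 0.0]] br [[-0.3, -1.2]] hi [[-0.1, -0.4], [0.3, -0.5]] ha [[0.3, -0.6], [-0.2, 0.4]] hb [[0.6, -1.7]] pl [[-0.2, -1.0], [2.4, -0.5]] pr [[0.7, -0.4], [-1.1, -0.9]] 
hi [598. -70. 100.]
ha [496.  -9.  92.]
h64 [496.  -9.  64.]
cf [ 564. -136.   45.]
wr [ 588. -210.  100.]
de [462. -38. 100.]
pl [572. -79.  60.]
pr [ 556. -194.   60.]
 tri rl [763. -94.  91.] 0.79
 tri hi [597. -71.  96.] 0.13
 tri ha [494.  -9.  92.] 0.14
 tri pl [570. -83.  53.] 1.18
 tri pr [ 556. -192.   55.] 0.09
b [ 6.81194e+02  1.59704e+02  9.50000e-02  7.00000e-03 -2.00000e+00
  9.26780e+01] rms 0.68
rl [[0.3, 0.4], [0.7, 0.6]] rr [[-0.1, -1.0], [-0.2, -0.6]] fl [[0.4, 0.4], [0.5, 1.1]] fr [[1.0, -0.6], [-0.3, -0.5]] bl [[0.5, 0.1]] br [[-0.1, -0.6]] hi [[0.4, -0.4], [0.1, -1.3]] ha [[-0.2, -1.8], [0.4, -0.9]] 
hi [587. 221. 100.]
ha [556. 106.  92.]
h64 [556. 106.  64.]
cf [606. 153.  45.]
wr [608.  82. 100.]
de [593.  81. 100.]
pl [600. 210.  60.]
pr [611.  95.  60.]
 tri rl [755. 236.  97.] 0.49
 tri hi [586. 223.  93.] 0.32
 tri ha [551. 106.  80.] 0.17
```

```bash
cat >> h.py <<'E'
A=dict(x=676.2,y=-151,a=-.131,d=1.625); B=dict(x=681.2,y=159.7,a=.095)
R2=lambda a:np.array([[np.cos(a),-np.sin(a)],[np.sin(a),np.cos(a)]])
def cab(C,q):return np.array([C['x'],C['y']])+R2(C['a'])@np.array(q,float)
def door(C,d,q):return cab(C,np.array([-88,70])+R2(-d)@np.array(q,float))
def ray(n,uv,z):
    m=M[n];p=cv2.undistortPoints(np.array([[uv]],float),m["camera_matrix"],m["dist"])[0,0]
    D=m["R"].T@np.r_[p,1];O=-m["R"].T@m["t"];return (O+D*(z-O[2])/D[2])[:2]
E
python3 - <<'E'
from h import *
k=lambda c:np.array(c)/1.5625
for nm,c,z in(("cup",(229,368),30),("redcorner",(405,377),46),("red2",(438,415),46),("redL",(347,415),46),("turqTL",(508,368),46),("can",(405,195),150),("pens",(615,315),140)):
    print(nm,ray("top",k(c),z).round())
print("redcorner tri", tri(k((405,377)),S((418,0))))
print("case above",cab(A,[-140,0]),"home",cab(A,[-85.5,0]))
for d in(1.625,1.2,.8,.4,.15,0):print(d,door(A,d,[-41-14.5,-112]).round(1))
E
```

```text
cup [453. 377.]
redcorner [437.   6.]
red2 [360. -62.]
redL [359. 125.]
turqTL [ 456. -207.]
can [792.   6.]
pens [ 558. -402.]
redcorner tri (array([442.35320562, -19.51783541, 129.06860515]), np.float64(7.907245304190212))
case above [ 537.39955307 -132.71241047] home [ 591.43258419 -139.83150782]
1.625 [498.2   5.1]
1.2 [476.1 -42.8]
0.8 [475.1 -92.4]
0.4 [ 493.5 -138.6]
0.15 [ 513.7 -162.3]
0 [ 528.4 -173.9]
```

Call:
{"name": "carry_out", "arguments": {"plan": [{"tx":36,"ty":34,"rz":-0.1},{"tx":36,"ty":34,"rz":-0.1},{"tx":36,"ty":34,"rz":-0.1},{"tx":36,"ty":34,"rz":-0.096},{"tx":36,"ty":34},{"tx":36,"ty":34},{"tx":36,"ty":34},{"tx":36,"ty":34},{"tx":36,"ty":34},{"tx":36,"ty":34},{"tx":40,"ty":33.5},{}], "gripper": 1}}

```text
invalid input at $.plan[0]: expected keys tx, ty, tz, rx, ry, rz
```

Call:
{"name": "carry_out", "arguments": {"plan": [{"tx":36,"ty":34,"tz":0,"rx":0,"ry":0,"rz":-0.1},{"tx":36,"ty":34,"tz":0,"rx":0,"ry":0,"rz":-0.1},{"tx":36,"ty":34,"tz":0,"rx":0,"ry":0,"rz":-0.1},{"tx":36,"ty":34,"tz":0,"rx":0,"ry":0,"rz":-0.096},{"tx":36,"ty":34,"tz":0,"rx":0,"ry":0,"rz":0},{"tx":36,"ty":34,"tz":0,"rx":0,"ry":0,"rz":0},{"tx":36,"ty":34,"tz":0,"rx":0,"ry":0,"rz":0},{"tx":36,"ty":34,"tz":0,"rx":0,"ry":0,"rz":0},{"tx":36,"ty":34,"tz":0,"rx":0,"ry":0,"rz":0},{"tx":36,"ty":34,"tz":0,"rx":0,"ry":0,"rz":0},{"tx":40,"ty":34,"tz":0,"rx":0,"ry":0,"rz":0},{"tx":0,"ty":0,"tz":0,"rx":0,"ry":0,"rz":0}], "gripper": 1}}

```text
time: 1.4
tool_pos: [538.8, -130.1, 226.1]
tcp_rot: [-3.14, -0.001, -0.125]
contact_force: [0.6, 0.4, 0.4]
grip_width: 2.0
finger_force: 0.0
```

Call:
{"name": "carry_out", "arguments": {"plan": [{"tx":-2,"ty":-2,"tz":-45,"rx":0,"ry":0,"rz":0},{"tx":0,"ty":0,"tz":-45,"rx":0,"ry":0,"rz":0},{"tx":0,"ty":0,"tz":-45,"rx":0,"ry":0,"rz":0},{"tx":0,"ty":0,"tz":-45,"rx":0,"ry":0,"rz":0},{"tx":0,"ty":0,"tz":0,"rx":0,"ry":0,"rz":0}]}}

```text
time: 1.9
tool_pos: [528.9, -135.1, 41.3]
tcp_rot: [-3.139, 0.012, -0.132]
contact_force: [-0.7, -0.0, 0.3]
grip_width: 0.6
finger_force: 0.0
```

Call:
{"name": "carry_out", "arguments": {"plan": [{"tx":0,"ty":0,"tz":4,"rx":0,"ry":0,"rz":0},{"tx":3,"ty":-0.4,"tz":0,"rx":0,"ry":0,"rz":0},{"tx":3,"ty":-0.4,"tz":0,"rx":0,"ry":0,"rz":0},{"tx":3,"ty":-0.4,"tz":0,"rx":0,"ry":0,"rz":0},{"tx":3,"ty":-0.4,"tz":0,"rx":0,"ry":0,"rz":0},{"tx":3,"ty":-0.4,"tz":0,"rx":0,"ry":0,"rz":0},{"tx":3,"ty":-0.4,"tz":0,"rx":0,"ry":0,"rz":0},{"tx":3,"ty":-0.4,"tz":0,"rx":0,"ry":0,"rz":0}]}}

```text
time: 2.7
tool_pos: [553.7, -138.9, 50.6]
tcp_rot: [-3.141, 0.002, -0.131]
contact_force: [-3.6, 0.5, 3.1]
grip_width: 0.9
finger_force: 2.2
```

Call:
{"name": "carry_out", "arguments": {"plan": [{"tx":2.5,"ty":0,"tz":-1,"rx":0,"ry":0,"rz":0},{"tx":2.5,"ty":-0.3,"tz":-1,"rx":0,"ry":0,"rz":0},{"tx":2.5,"ty":-0.3,"tz":-1,"rx":0,"ry":0,"rz":0},{"tx":2.5,"ty":-0.3,"tz":-1,"rx":0,"ry":0,"rz":0},{"tx":2.5,"ty":-0.3,"tz":0,"rx":0,"ry":0,"rz":0},{"tx":2.5,"ty":-0.3,"tz":0,"rx":0,"ry":0,"rz":0},{"tx":2.5,"ty":-0.3,"tz":0,"rx":0,"ry":0,"rz":0},{"tx":2.5,"ty":-0.3,"tz":0,"rx":0,"ry":0,"rz":0},{"tx":2.5,"ty":-0.3,"tz":0,"rx":0,"ry":0,"rz":0},{"tx":2.5,"ty":-0.3,"tz":0,"rx":0,"ry":0,"rz":0},{"tx":0,"ty":0,"tz":0,"rx":0,"ry":0,"rz":0}]}}

```text
time: 3.8
tool_pos: [580.2, -142.0, 46.9]
tcp_rot: [3.141, -0.001, -0.131]
contact_force: [0.4, 1.1, -0.5]
grip_width: 0.5
finger_force: 0.1
```

Call:
{"name": "carry_out", "arguments": {"plan": [{"tx":1,"ty":-0.1,"tz":0,"rx":0,"ry":0,"rz":0},{"tx":1,"ty":-0.1,"tz":0,"rx":0,"ry":0,"rz":0},{"tx":1,"ty":-0.1,"tz":0,"rx":0,"ry":0,"rz":0},{"tx":1,"ty":-0.1,"tz":0,"rx":0,"ry":0,"rz":0},{"tx":1,"ty":-0.1,"tz":0,"rx":0,"ry":0,"rz":0},{"tx":1,"ty":-0.1,"tz":0,"rx":0,"ry":0,"rz":0}]}}

```text
time: 4.4
tool_pos: [585.5, -142.4, 46.9]
tcp_rot: [3.141, 0.0, -0.131]
contact_force: [-3.8, 0.1, 3.6]
grip_width: 0.4
finger_force: 2.2
```

Call:
{"name": "carry_out", "arguments": {"plan": [{"tx":0.5,"ty":-0.1,"tz":0,"rx":0,"ry":0,"rz":0},{"tx":0.5,"ty":0,"tz":0,"rx":0,"ry":0,"rz":0},{"tx":0.5,"ty":-0.1,"tz":0,"rx":0,"ry":0,"rz":0},{"tx":0.5,"ty":0,"tz":0,"rx":0,"ry":0,"rz":0},{"tx":0.5,"ty":0,"tz":0,"rx":0,"ry":0,"rz":0}]}}

```text
time: 4.9
tool_pos: [588.1, -142.7, 46.8]
tcp_rot: [3.141, -0.0, -0.131]
contact_force: [-5.2, -0.6, 3.5]
grip_width: 0.7
finger_force: 2.4
```

Call:
{"name": "carry_out", "arguments": {"plan": [{"tx":0.5,"ty":-0.1,"tz":0,"rx":0,"ry":0,"rz":0},{"tx":0.5,"ty":0,"tz":0,"rx":0,"ry":0,"rz":0}]}}

```text
time: 5.1
tool_pos: [589.0, -142.7, 46.8]
tcp_rot: [3.141, 0.0, -0.131]
contact_force: [-4.4, 0.9, 5.2]
grip_width: 0.3
finger_force: 2.4
```

Call:
{"name": "carry_out", "arguments": {"plan": [{"tx":0.5,"ty":-0.1,"tz":0,"rx":0,"ry":0,"rz":0},{"tx":0.5,"ty":0,"tz":0,"rx":0,"ry":0,"rz":0}]}}

```text
time: 5.3
tool_pos: [590.1, -142.9, 46.7]
tcp_rot: [3.142, 0.0, -0.131]
contact_force: [-4.4, 0.1, 4.4]
grip_width: 0.7
finger_force: 2.4
```

Call:
{"name": "carry_out", "arguments": {"plan": [{"tx":0.5,"ty":-0.1,"tz":0,"rx":0,"ry":0,"rz":0},{"tx":0.5,"ty":0,"tz":0,"rx":0,"ry":0,"rz":0}]}}

```text
time: 5.5
tool_pos: [590.2, -142.9, 46.7]
tcp_rot: [3.142, 0.002, -0.131]
contact_force: [-9.1, -0.8, 7.2]
grip_width: 0.6
finger_force: 4.6
```

The case is home: force rose to 9 N with no further motion. I back off, lift, and turn towards the handle of door a.

Call:
{"name": "carry_out", "arguments": {"plan": [{"tx":-15,"ty":2,"tz":0,"rx":0,"ry":0,"rz":0},{"tx":-30,"ty":4,"tz":0,"rx":0,"ry":0,"rz":0},{"tx":0,"ty":0,"tz":30,"rx":0,"ry":0,"rz":0},{"tx":0,"ty":0,"tz":45,"rx":0,"ry":0,"rz":0.1},{"tx":-4,"ty":5,"tz":30,"rx":0,"ry":0,"rz":0.14},{"tx":-5,"ty":23,"tz":0,"rx":0,"ry":0,"rz":0.14},{"tx":-5,"ty":23,"tz":0,"rx":0,"ry":0,"rz":0.14},{"tx":-5,"ty":23,"tz":0,"rx":0,"ry":0,"rz":0.14},{"tx":-5,"ty":23,"tz":0,"rx":0,"ry":0,"rz":0.14},{"tx":-5,"ty":23,"tz":0,"rx":0,"ry":0,"rz":0.14},{"tx":-5,"ty":23,"tz":0,"rx":0,"ry":0,"rz":0.14},{"tx":-5,"ty":23,"tz":0,"rx":0,"ry":0,"rz":0.14}]}}

```text
time: 6.7
tool_pos: [508.1, 30.1, 151.9]
tcp_rot: [3.139, -0.002, 1.094]
contact_force: [0.2, 0.6, -0.5]
grip_width: 0.6
finger_force: 0.0
```

Call:
{"name": "carry_out", "arguments": {"plan": [{"tx":-3,"ty":10,"tz":0,"rx":0,"ry":0,"rz":0.14},{"tx":0,"ty":0,"tz":0,"rx":0,"ry":0,"rz":0.14},{"tx":0,"ty":0,"tz":0,"rx":0,"ry":0,"rz":0},{"tx":0,"ty":0,"tz":0,"rx":0,"ry":0,"rz":0},{"tx":0,"ty":0,"tz":0,"rx":0,"ry":0,"rz":0}]}}

```text
time: 7.2
tool_pos: [504.5, 38.8, 151.7]
tcp_rot: [3.141, -0.0, 1.366]
contact_force: [0.6, -0.1, -0.4]
grip_width: 0.4
finger_force: 0.0
```

Run:
```python
from plant import bot
import cv2,numpy as np
a=bot.capture("top")[125:250,175:350,::-1];b=bot.capture("scene")[100:250,135:335,::-1]
cv2.imwrite("pics/chk2.png",np.hstack([cv2.resize(a,(400,286),interpolation=cv2.INTER_CUBIC),cv2.resize(b,(381,286),interpolation=cv2.INTER_CUBIC)]))
```

```text
(no output)
```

View pics/chk2.png

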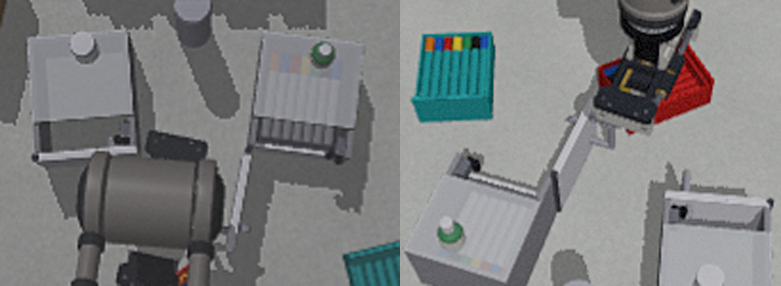

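The check shows the case plate flush at the front, at (300,150) left, and the door unmoved, with the gripper beside its handle. I now compute the arc for the push.

Run:
```python
from h import *
p=np.array([504.5,38.8]);yaw=1.366
D=[1.625]+list(1.625-.115*np.arange(1,13))
for d in D:
    q=door(A,d,[-55.5,-112]);y=-.131-d+np.pi
    print(round(d,3),(q-p).round(1),round(y-yaw,3));p=p+(q-p).round(1);yaw=y
```

```text
1.625 [ -6.3 -33.7] 0.02
1.51 [ -7.9 -12. ] 0.115
1.395 [ -6.6 -12.8] 0.115
1.28 [ -5.  -13.4] 0.115
1.165 [ -3.5 -14. ] 0.115
1.05 [ -1.8 -14.2] 0.115
0.935 [ -0.2 -14.4] 0.115
0.82 [  1.5 -14.3] 0.115
0.705 [  3.1 -14. ] 0.115
0.59 [  4.7 -13.6] 0.115
0.475 [  6.2 -12.9] 0.115
0.36 [  7.6 -12.2] 0.115
0.245 [  9.  -11.2] 0.115
```

Call:
{"name": "carry_out", "arguments": {"plan": [{"tx":0,"ty":0,"tz":-28,"rx":0,"ry":0,"rz":0.02},{"tx":0,"ty":0,"tz":-28,"rx":0,"ry":0,"rz":0},{"tx":0,"ty":0,"tz":-28,"rx":0,"ry":0,"rz":0},{"tx":0,"ty":0,"tz":0,"rx":0,"ry":0,"rz":0},{"tx":0,"ty":0,"tz":0,"rx":0,"ry":0,"rz":0},{"tx":0,"ty":0,"tz":0,"rx":0,"ry":0,"rz":0}]}}

```text
time: 7.9
tool_pos: [505.1, 38.9, 69.2]
tcp_rot: [3.139, -0.0, 1.388]
contact_force: [-0.5, -0.5, 0.1]
grip_width: 0.7
finger_force: 0.0
```

Call:
{"name": "carry_out", "arguments": {"plan": [{"tx":-1.8,"ty":-9,"tz":0,"rx":0,"ry":0,"rz":0},{"tx":-1.2,"ty":-6,"tz":0,"rx":0,"ry":0,"rz":0},{"tx":-1,"ty":-5,"tz":0,"rx":0,"ry":0,"rz":0},{"tx":-1,"ty":-5,"tz":0,"rx":0,"ry":0,"rz":0},{"tx":-1,"ty":-5,"tz":0,"rx":0,"ry":0,"rz":0},{"tx":-0.8,"ty":-4,"tz":0,"rx":0,"ry":0,"rz":0}]}}

```text
time: 8.5
tool_pos: [497.1, 4.6, 67.7]
tcp_rot: [-3.142, -0.0, 1.388]
contact_force: [0.2, 1.6, 0.1]
grip_width: 0.7
finger_force: 0.3
```

Call:
{"name": "carry_out", "arguments": {"plan": [{"tx":-4,"ty":-6,"tz":0,"rx":0,"ry":0,"rz":0.057},{"tx":-3.9,"ty":-6,"tz":0,"rx":0,"ry":0,"rz":0.058},{"tx":-3.4,"ty":-6.4,"tz":0,"rx":0,"ry":0,"rz":0.057},{"tx":-3.2,"ty":-6.4,"tz":0,"rx":0,"ry":0,"rz":0.058},{"tx":-2.6,"ty":-6.7,"tz":0,"rx":0,"ry":0,"rz":0.057},{"tx":-2.4,"ty":-6.7,"tz":0,"rx":0,"ry":0,"rz":0.058},{"tx":-1.9,"ty":-7,"tz":0,"rx":0,"ry":0,"rz":0.057},{"tx":-1.6,"ty":-7,"tz":0,"rx":0,"ry":0,"rz":0.058},{"tx":-1,"ty":-7.1,"tz":0,"rx":0,"ry":0,"rz":0.057},{"tx":-0.8,"ty":-7.1,"tz":0,"rx":0,"ry":0,"rz":0.058},{"tx":-0.1,"ty":-7.2,"tz":0,"rx":0,"ry":0,"rz":0.057},{"tx":-0.1,"ty":-7.2,"tz":0,"rx":0,"ry":0,"rz":0.058}]}}

```text
time: 9.7
tool_pos: [472.1, -76.0, 67.7]
tcp_rot: [3.141, -0.0, 2.081]
contact_force: [1.7, 1.8, -0.5]
grip_width: 0.4
finger_force: 0.4
```

Call:
{"name": "carry_out", "arguments": {"plan": [{"tx":0.7,"ty":-7.2,"tz":0,"rx":0,"ry":0,"rz":0.057},{"tx":0.8,"ty":-7.1,"tz":0,"rx":0,"ry":0,"rz":0.058},{"tx":1.5,"ty":-7,"tz":0,"rx":0,"ry":0,"rz":0.057},{"tx":1.6,"ty":-7,"tz":0,"rx":0,"ry":0,"rz":0.058},{"tx":2.3,"ty":-6.8,"tz":0,"rx":0,"ry":0,"rz":0.057},{"tx":2.4,"ty":-6.8,"tz":0,"rx":0,"ry":0,"rz":0.058},{"tx":3.1,"ty":-6.5,"tz":0,"rx":0,"ry":0,"rz":0.057},{"tx":3.1,"ty":-6.4,"tz":0,"rx":0,"ry":0,"rz":0.058},{"tx":3.8,"ty":-6.1,"tz":0,"rx":0,"ry":0,"rz":0.057},{"tx":3.8,"ty":-6.1,"tz":0,"rx":0,"ry":0,"rz":0.058},{"tx":4.5,"ty":-5.6,"tz":0,"rx":0,"ry":0,"rz":0.057},{"tx":4.5,"ty":-5.6,"tz":0,"rx":0,"ry":0,"rz":0.058}]}}

```text
time: 10.9
tool_pos: [504.0, -154.1, 67.5]
tcp_rot: [3.141, -0.001, 2.771]
contact_force: [-0.4, 0.9, 0.0]
grip_width: 0.2
finger_force: 0.4
```

```bash
cat > dn.py <<'E'
from h import *
s=bot.get_obs();p=s["tool_pos"][:2];yaw=s["tcp_rot"][2]
from scipy.optimize import minimize_scalar
d=minimize_scalar(lambda d:np.sum((door(A,d,[-55.5,-112])-p)**2),bounds=(-.3,2),method="bounded").x
n=-R2(A['a']-d)@[1,0]
print("door~",round(d,3),"off",(door(A,d,[-55.5,-112])-p).round(1),"yaw err",round(np.pi-.131-d-yaw,3),"push",round(float(s["contact_force"][:2]@n),2),"tang dir/mm",(door(A,d-.01,[-55.5,-112])-door(A,d,[-55.5,-112])).round(2))
E
python3 dn.py
```

```text
door~ 0.251 off [0.9 0.8] yaw err -0.011 push 0.73 tang dir/mm [ 0.84 -0.93]
```

Call:
{"name": "carry_out", "arguments": {"plan": [{"tx":1.7,"ty":-1.8,"tz":0,"rx":0,"ry":0,"rz":0.02},{"tx":1.7,"ty":-1.8,"tz":0,"rx":0,"ry":0,"rz":0.02},{"tx":1.8,"ty":-1.7,"tz":0,"rx":0,"ry":0,"rz":0.02},{"tx":1.8,"ty":-1.7,"tz":0,"rx":0,"ry":0,"rz":0.02},{"tx":0.9,"ty":-0.9,"tz":0,"rx":0,"ry":0,"rz":0.01},{"tx":0,"ty":0,"tz":0,"rx":0,"ry":0,"rz":0}]}}

```text
time: 11.5
tool_pos: [512.4, -161.9, 67.8]
tcp_rot: [3.142, 0.0, 2.859]
contact_force: [-0.3, 0.2, -0.1]
grip_width: 0.2
finger_force: 0.0
```

```bash
python3 dn.py
```

```text
door~ 0.16 off [0.4 0.4] yaw err -0.008 push 0.38 tang dir/mm [ 0.92 -0.85]
```

Call:
{"name": "carry_out", "arguments": {"plan": [{"tx":0.7,"ty":-0.6,"tz":0,"rx":0,"ry":0,"rz":0.008},{"tx":0.7,"ty":-0.6,"tz":0,"rx":0,"ry":0,"rz":0.007},{"tx":0.7,"ty":-0.6,"tz":0,"rx":0,"ry":0,"rz":0.008}]}}

```text
time: 11.8
tool_pos: [514.2, -163.5, 67.7]
tcp_rot: [3.141, -0.0, 2.882]
contact_force: [-2.2, 0.4, 0.3]
grip_width: 0.2
finger_force: 0.8
```

Call:
{"name": "carry_out", "arguments": {"plan": [{"tx":0.7,"ty":-0.6,"tz":0,"rx":0,"ry":0,"rz":0.007},{"tx":0.7,"ty":-0.6,"tz":0,"rx":0,"ry":0,"rz":0.008}]}}

```text
time: 12.0
tool_pos: [514.9, -164.3, 67.6]
tcp_rot: [3.141, -0.002, 2.898]
contact_force: [-5.2, 2.7, 2.4]
grip_width: 0.4
finger_force: 2.8
```

Call:
{"name": "carry_out", "arguments": {"plan": [{"tx":0.7,"ty":-0.6,"tz":0,"rx":0,"ry":0,"rz":0.007},{"tx":0.7,"ty":-0.6,"tz":0,"rx":0,"ry":0,"rz":0.008}]}}

```text
time: 12.2
tool_pos: [515.4, -164.9, 67.5]
tcp_rot: [3.14, -0.004, 2.913]
contact_force: [-7.6, 5.2, 6.4]
grip_width: 0.5
finger_force: 4.7
```

```bash
python3 dn.py
```

```text
door~ 0.126 off [0.5 0.6] yaw err -0.028 push 8.7 tang dir/mm [ 0.95 -0.82]
```

Call:
{"name": "carry_out", "arguments": {"plan": [{"tx":0.5,"ty":-0.4,"tz":0,"rx":0,"ry":0,"rz":0},{"tx":0.5,"ty":-0.4,"tz":0,"rx":0,"ry":0,"rz":0}]}}

```text
time: 12.4
tool_pos: [515.8, -165.2, 67.5]
tcp_rot: [3.14, -0.006, 2.912]
contact_force: [-9.1, 7.1, 7.5]
grip_width: 0.7
finger_force: 6.0
```

```bash
python3 dn.py
```

```text
door~ 0.123 off [0.5 0.6] yaw err -0.024 push 10.57 tang dir/mm [ 0.95 -0.81]
```

Call:
{"name": "carry_out", "arguments": {"plan": [{"tx":0.5,"ty":-0.4,"tz":0,"rx":0,"ry":0,"rz":0},{"tx":0.5,"ty":-0.4,"tz":0,"rx":0,"ry":0,"rz":0}]}}

```text
time: 12.6
tool_pos: [516.7, -165.9, 67.5]
tcp_rot: [3.14, -0.006, 2.913]
contact_force: [-8.9, 6.0, 7.4]
grip_width: 0.4
finger_force: 5.5
```

```bash
python3 dn.py
```

```text
door~ 0.114 off [0.4 0.5] yaw err -0.016 push 10.06 tang dir/mm [ 0.96 -0.8 ]
```

Call:
{"name": "carry_out", "arguments": {"plan": [{"tx":0.5,"ty":-0.4,"tz":0,"rx":0,"ry":0,"rz":0},{"tx":0.5,"ty":-0.4,"tz":0,"rx":0,"ry":0,"rz":0}]}}

```text
time: 12.8
tool_pos: [518.6, -167.2, 67.6]
tcp_rot: [3.14, -0.004, 2.912]
contact_force: [-5.3, 3.6, 4.1]
grip_width: 0.4
finger_force: 3.5
```

```bash
python3 dn.py
```

```text
door~ 0.095 off [0.3 0.4] yaw err 0.003 push 6.0 tang dir/mm [ 0.97 -0.79]
```

Force is falling as the push gives way, so I hold still to see whether it settles.

Call:
{"name": "carry_out", "arguments": {"plan": [{"tx":0.3,"ty":-0.2,"tz":0,"rx":0,"ry":0,"rz":0},{"tx":0,"ty":0,"tz":0,"rx":0,"ry":0,"rz":0}]}}

```text
time: 13.0
tool_pos: [520.2, -168.3, 67.7]
tcp_rot: [3.141, -0.001, 2.912]
contact_force: [-1.6, 2.6, 1.5]
grip_width: 0.6
finger_force: 1.4
```

```bash
python3 dn.py
```

```text
door~ 0.08 off [0.2 0.3] yaw err 0.019 push 2.13 tang dir/mm [ 0.98 -0.77]
```

Call:
{"name": "carry_out", "arguments": {"plan": [{"tx":0.3,"ty":-0.2,"tz":0,"rx":0,"ry":0,"rz":0},{"tx":0,"ty":0,"tz":0,"rx":0,"ry":0,"rz":0}]}}

```text
time: 13.2
tool_pos: [521.4, -169.3, 67.9]
tcp_rot: [-3.141, 0.002, 2.912]
contact_force: [-0.1, 0.3, 0.1]
grip_width: 0.3
finger_force: 0.0
```

```bash
python3 dn.py
```

```text
door~ 0.067 off [0.2 0.3] yaw err 0.032 push 0.17 tang dir/mm [ 0.99 -0.76]
```

Call:
{"name": "carry_out", "arguments": {"plan": [{"tx":0.5,"ty":-0.4,"tz":0,"rx":0,"ry":0,"rz":0},{"tx":0,"ty":0,"tz":0,"rx":0,"ry":0,"rz":0}]}}

```text
time: 13.4
tool_pos: [521.6, -169.6, 67.8]
tcp_rot: [-3.141, 0.001, 2.912]
contact_force: [-0.0, 1.3, -0.2]
grip_width: 0.4
finger_force: 0.0
```

```bash
python3 dn.py
```

```text
door~ 0.064 off [0.3 0.4] yaw err 0.035 push 0.28 tang dir/mm [ 1.   -0.76]
```

Call:
{"name": "carry_out", "arguments": {"plan": [{"tx":-20,"ty":3,"tz":0,"rx":0,"ry":0,"rz":0},{"tx":-20,"ty":3,"tz":0,"rx":0,"ry":0,"rz":0},{"tx":-10,"ty":10,"tz":45,"rx":0,"ry":0,"rz":0},{"tx":0,"ty":20,"tz":45,"rx":0,"ry":0,"rz":0.08},{"tx":-5,"ty":40,"tz":0,"rx":0,"ry":0,"rz":0.08},{"tx":-5,"ty":40,"tz":0,"rx":0,"ry":0,"rz":0.08},{"tx":-5,"ty":40,"tz":0,"rx":0,"ry":0,"rz":0.085},{"tx":-5,"ty":30,"tz":0,"rx":0,"ry":0,"rz":0},{"tx":-10,"ty":0,"tz":0,"rx":0,"ry":0,"rz":0},{"tx":0,"ty":0,"tz":0,"rx":0,"ry":0,"rz":0},{"tx":0,"ty":0,"tz":0,"rx":0,"ry":0,"rz":0}], "gripper": 0.3}}

```text
time: 14.5
tool_pos: [441.6, 16.0, 157.9]
tcp_rot: [-3.141, 0.001, -3.047]
contact_force: [0.7, -0.5, 0.3]
grip_width: 64.2
finger_force: 0.0
```

Run:
```python
from plant import bot
import cv2,numpy as np
a=bot.capture("top")[170:230,180:350,::-1];b=bot.capture("scene")[150:230,150:350,::-1]
cv2.imwrite("pics/chk3.png",np.vstack([cv2.resize(a,(800,282),interpolation=cv2.INTER_CUBIC),cv2.resize(b,(800,318),interpolation=cv2.INTER_CUBIC)]))
```

```text
(no output)
```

View pics/chk3.png

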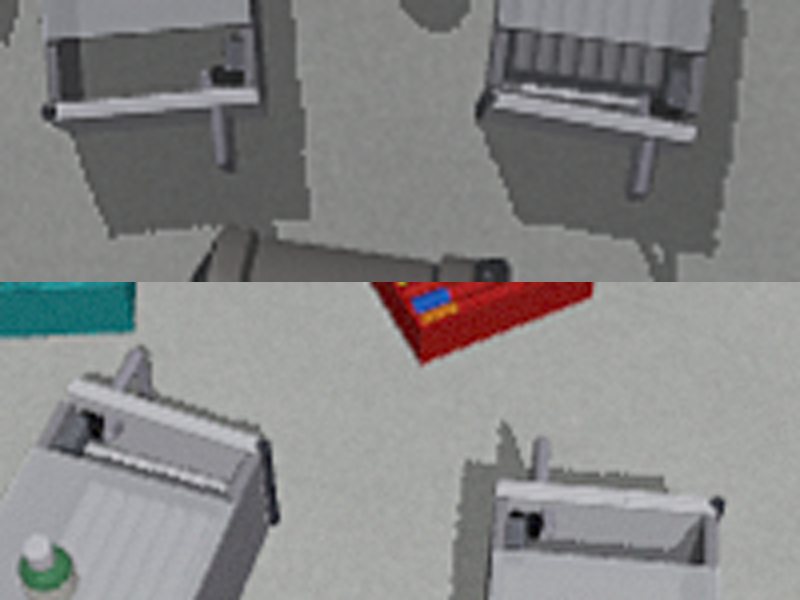

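Both doors are now shut, with door a at top (590,115) resting about 0.04 rad off the carcass line. Door b's handle tip is at top (226,165) and scene (542,440). I check this against the model projection.

Run:
```python
from h import *
for z in(36,92):
    for off in(-36,-41,-46):
        X=np.r_[door(B,0,[off,-112]),z]
        t=proj("top",X)[0];s=proj("scene",X)[0]
        print(z,off,X.round(),((t-[180,170]+.5)*4.706-.5).round(),(((s-[150,150]+.5)*[4,3.975]-.5)+[0,282]).round())
```

```text
36 -36 [562. 106.  36.] [232. 157.] [535. 488.]
36 -41 [557. 106.  36.] [232. 164.] [535. 482.]
36 -46 [552. 105.  36.] [233. 171.] [535. 476.]
92 -36 [562. 106.  92.] [224. 150.] [542. 445.]
92 -41 [557. 106.  92.] [225. 157.] [542. 438.]
92 -46 [552. 105.  92.] [225. 165.] [542. 432.]
```

Call:
{"name": "carry_out", "arguments": {"plan": [{"tx":28,"ty":22,"tz":0,"rx":0,"ry":0,"rz":0},{"tx":28,"ty":22,"tz":0,"rx":0,"ry":0,"rz":0},{"tx":28,"ty":22,"tz":0,"rx":0,"ry":0,"rz":0},{"tx":28,"ty":22,"tz":0,"rx":0,"ry":0,"rz":0},{"tx":0,"ty":0,"tz":0,"rx":0,"ry":0,"rz":0},{"tx":0,"ty":0,"tz":0,"rx":0,"ry":0,"rz":0},{"tx":0,"ty":0,"tz":0,"rx":0,"ry":0,"rz":0}]}}

```text
time: 15.3
tool_pos: [552.6, 103.7, 157.4]
tcp_rot: [-3.142, -0.001, -3.048]
contact_force: [-0.8, 0.1, 0.2]
grip_width: 64.6
finger_force: 0.0
```

Call:
{"name": "carry_out", "arguments": {"plan": [{"tx":3,"ty":2,"tz":-25,"rx":0,"ry":0,"rz":0},{"tx":0,"ty":0,"tz":-25,"rx":0,"ry":0,"rz":0},{"tx":0,"ty":0,"tz":-25,"rx":0,"ry":0,"rz":0},{"tx":0,"ty":0,"tz":-25,"rx":0,"ry":0,"rz":0},{"tx":0,"ty":0,"tz":0,"rx":0,"ry":0,"rz":0},{"tx":0,"ty":0,"tz":0,"rx":0,"ry":0,"rz":0}]}}

```text
time: 15.9
tool_pos: [556.0, 106.0, 58.3]
tcp_rot: [3.142, -0.0, -3.047]
contact_force: [0.9, -0.4, -0.1]
grip_width: 63.6
finger_force: 0.0
```

Call:
{"name": "carry_out", "arguments": {"plan": [{"tx":0,"ty":0,"tz":0,"rx":0,"ry":0,"rz":0},{"tx":0,"ty":0,"tz":0,"rx":0,"ry":0,"rz":0},{"tx":0,"ty":0,"tz":0,"rx":0,"ry":0,"rz":0},{"tx":0,"ty":0,"tz":0,"rx":0,"ry":0,"rz":0},{"tx":0,"ty":0,"tz":0,"rx":0,"ry":0,"rz":0},{"tx":0,"ty":0,"tz":0,"rx":0,"ry":0,"rz":0},{"tx":0,"ty":0,"tz":0,"rx":0,"ry":0,"rz":0},{"tx":0,"ty":0,"tz":0,"rx":0,"ry":0,"rz":0}], "gripper": 1}}

```text
time: 16.7
tool_pos: [556.2, 106.3, 57.7]
tcp_rot: [-3.141, -0.0, -3.046]
contact_force: [-0.6, -3.3, 1.2]
grip_width: 9.7
finger_force: 30.0
```

Run:
```python
from h import *
s=bot.get_obs();p=s["tool_pos"][:2]
w=R2(-B['a'])@(p-np.array([B['x'],B['y']]))-[-88,70]
print(w.round(1),s["contact_force"].round(1))
# rotate actual grasp about hinge
for D in(.03,):
    pass
H=cab(B,[-88,70]);v=p-H;last=p.copy();ds=[.03,.06,.1,.15]+list(.15+.125*np.arange(1,13))
for d in ds:
    q=H+R2(-d)@v;print(round(d,3),(q-last).round(1));last=last+(q-last).round(1)
```

```text
[ -41.5 -111.3] [-0.6 -3.3  1.2]
0.03 [-3.4  1. ]
0.06 [-3.4  1. ]
0.1 [-4.5  1.6]
0.15 [-5.5  2.3]
0.275 [-13.2   6.8]
0.4 [-12.2   8.3]
0.525 [-11.2   9.9]
0.65 [-9.8 11.1]
0.775 [-8.3 12.3]
0.9 [-6.7 13.2]
1.025 [-5.1 13.9]
1.15 [-3.2 14.5]
1.275 [-1.5 14.8]
1.4 [ 0.5 14.8]
1.525 [ 2.2 14.7]
1.65 [ 4.1 14.2]
```

Gripped the 10 mm bar. I pull through the catch.

Call:
{"name": "carry_out", "arguments": {"plan": [{"tx":-1.7,"ty":0.5,"tz":0,"rx":0,"ry":0,"rz":-0.015},{"tx":-1.7,"ty":0.5,"tz":0,"rx":0,"ry":0,"rz":-0.015},{"tx":-1.7,"ty":0.5,"tz":0,"rx":0,"ry":0,"rz":-0.015},{"tx":-1.7,"ty":0.5,"tz":0,"rx":0,"ry":0,"rz":-0.015},{"tx":-2.3,"ty":0.8,"tz":0,"rx":0,"ry":0,"rz":-0.02},{"tx":-2.2,"ty":0.8,"tz":0,"rx":0,"ry":0,"rz":-0.02},{"tx":-2.8,"ty":1.1,"tz":0,"rx":0,"ry":0,"rz":-0.025},{"tx":-2.7,"ty":1.2,"tz":0,"rx":0,"ry":0,"rz":-0.025},{"tx":0,"ty":0,"tz":0,"rx":0,"ry":0,"rz":0}]}}

```text
time: 17.6
tool_pos: [538.7, 112.5, 57.7]
tcp_rot: [-3.141, -0.001, 3.085]
contact_force: [-3.5, -5.0, 1.2]
grip_width: 9.5
finger_force: 30.0
```

Call:
{"name": "carry_out", "arguments": {"plan": [{"tx":-6.7,"ty":3.2,"tz":0,"rx":0,"ry":0,"rz":-0.062},{"tx":-6.5,"ty":3.6,"tz":0,"rx":0,"ry":0,"rz":-0.063},{"tx":-6.2,"ty":4,"tz":0,"rx":0,"ry":0,"rz":-0.062},{"tx":-6,"ty":4.3,"tz":0,"rx":0,"ry":0,"rz":-0.063},{"tx":-5.7,"ty":4.8,"tz":0,"rx":0,"ry":0,"rz":-0.062},{"tx":-5.5,"ty":5.1,"tz":0,"rx":0,"ry":0,"rz":-0.063},{"tx":-5.1,"ty":5.4,"tz":0,"rx":0,"ry":0,"rz":-0.062},{"tx":-4.7,"ty":5.7,"tz":0,"rx":0,"ry":0,"rz":-0.063},{"tx":-4.3,"ty":6,"tz":0,"rx":0,"ry":0,"rz":-0.062},{"tx":-4,"ty":6.3,"tz":0,"rx":0,"ry":0,"rz":-0.063},{"tx":-3.5,"ty":6.5,"tz":0,"rx":0,"ry":0,"rz":-0.062},{"tx":-3.2,"ty":6.7,"tz":0,"rx":0,"ry":0,"rz":-0.063}]}}

```text
time: 18.8
tool_pos: [477.4, 174.9, 57.6]
tcp_rot: [3.141, -0.001, 2.333]
contact_force: [-0.4, -1.8, -1.1]
grip_width: 9.5
finger_force: 30.0
```

Call:
{"name": "carry_out", "arguments": {"plan": [{"tx":-2.7,"ty":6.9,"tz":0,"rx":0,"ry":0,"rz":-0.062},{"tx":-2.4,"ty":7,"tz":0,"rx":0,"ry":0,"rz":-0.063},{"tx":-1.8,"ty":7.2,"tz":0,"rx":0,"ry":0,"rz":-0.062},{"tx":-1.4,"ty":7.3,"tz":0,"rx":0,"ry":0,"rz":-0.063},{"tx":-1,"ty":7.4,"tz":0,"rx":0,"ry":0,"rz":-0.062},{"tx":-0.5,"ty":7.4,"tz":0,"rx":0,"ry":0,"rz":-0.063},{"tx":0,"ty":7.4,"tz":0,"rx":0,"ry":0,"rz":-0.062},{"tx":0.5,"ty":7.4,"tz":0,"rx":0,"ry":0,"rz":-0.063},{"tx":0.9,"ty":7.4,"tz":0,"rx":0,"ry":0,"rz":-0.062},{"tx":1.3,"ty":7.3,"tz":0,"rx":0,"ry":0,"rz":-0.063},{"tx":1.8,"ty":7.2,"tz":0,"rx":0,"ry":0,"rz":-0.062},{"tx":2.3,"ty":7,"tz":0,"rx":0,"ry":0,"rz":-0.063}]}}

```text
time: 20.0
tool_pos: [475.0, 262.0, 57.6]
tcp_rot: [3.141, -0.001, 1.584]
contact_force: [2.0, -1.8, -1.7]
grip_width: 9.3
finger_force: 30.0
```

Call:
{"name": "carry_out", "arguments": {"plan": [{"tx":0,"ty":0,"tz":0,"rx":0,"ry":0,"rz":0},{"tx":0,"ty":0,"tz":0,"rx":0,"ry":0,"rz":0},{"tx":0,"ty":0,"tz":0,"rx":0,"ry":0,"rz":0}]}}

```text
time: 20.3
tool_pos: [474.7, 261.2, 57.7]
tcp_rot: [-3.141, -0.0, 1.588]
contact_force: [-0.1, 0.1, -2.0]
grip_width: 9.8
finger_force: 30.0
```

Call:
{"name": "carry_out", "arguments": {"plan": [{"tx":0,"ty":0,"tz":0,"rx":0,"ry":0,"rz":0},{"tx":0,"ty":0,"tz":0,"rx":0,"ry":0,"rz":0},{"tx":0,"ty":0,"tz":0,"rx":0,"ry":0,"rz":0},{"tx":0,"ty":0,"tz":0,"rx":0,"ry":0,"rz":0},{"tx":0,"ty":0,"tz":0,"rx":0,"ry":0,"rz":0}], "gripper": 0.4}}

```text
time: 20.8
tool_pos: [475.1, 261.1, 57.8]
tcp_rot: [3.141, -0.0, 1.587]
contact_force: [-0.5, 0.0, -0.8]
grip_width: 44.6
finger_force: 0.0
```

Released. I lift straight up, move back, and take a final look.

Call:
{"name": "carry_out", "arguments": {"plan": [{"tx":0,"ty":0,"tz":20,"rx":0,"ry":0,"rz":0},{"tx":0,"ty":0,"tz":40,"rx":0,"ry":0,"rz":0},{"tx":0,"ty":0,"tz":45,"rx":0,"ry":0,"rz":0},{"tx":0,"ty":0,"tz":20,"rx":0,"ry":0,"rz":0},{"tx":-10,"ty":40,"tz":0,"rx":0,"ry":0,"rz":0},{"tx":-20,"ty":40,"tz":0,"rx":0,"ry":0,"rz":0},{"tx":-20,"ty":40,"tz":0,"rx":0,"ry":0,"rz":0},{"tx":-20,"ty":40,"tz":0,"rx":0,"ry":0,"rz":0},{"tx":-20,"ty":30,"tz":0,"rx":0,"ry":0,"rz":0},{"tx":0,"ty":0,"tz":0,"rx":0,"ry":0,"rz":0},{"tx":0,"ty":0,"tz":0,"rx":0,"ry":0,"rz":0}]}}

```text
time: 21.9
tool_pos: [384.5, 451.4, 182.5]
tcp_rot: [3.142, 0.001, 1.589]
contact_force: [-0.2, -0.9, -1.2]
grip_width: 55.0
finger_force: 0.0
```

Run:
```python
from plant import bot
import cv2,numpy as np
cv2.imwrite("pics/fin.png",cv2.resize(bot.capture("top")[75:325,80:430,::-1],(798,570),interpolation=cv2.INTER_CUBIC))
```

```text
(no output)
```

View pics/fin.png

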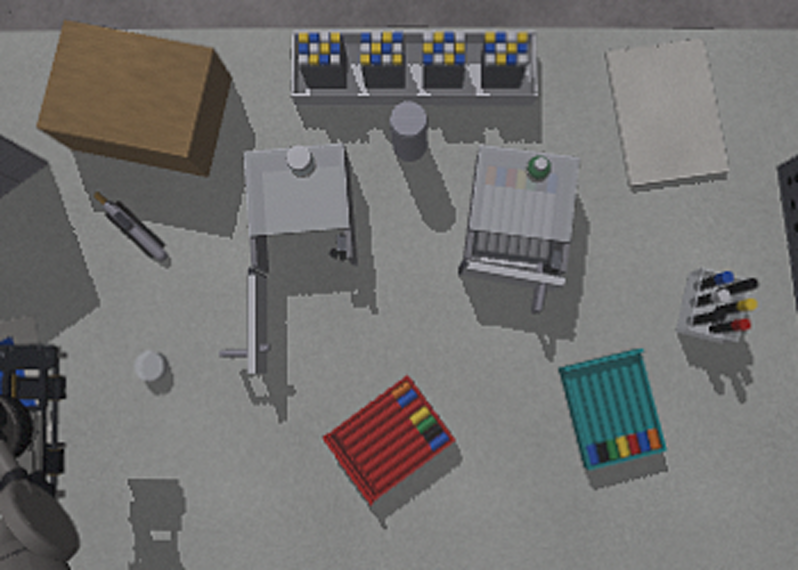

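Door a is shut at (515,272), door b is wide open at (252,325), and everything else is where it was. I hand the job in.

```bash
python3 -c "
from plant import bot
print(bot.close_job())"
```

```text
the job is handed in; nothing more can be done
None
```

The marker case is fully home, cab_a's door is shut past its catch, cab_b's door stands open at about 1.65 rad, and the job was handed in at about 22 s; the hand-in returned no verdict.

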